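# Level the bearing shelf and keep its screw pressed

## Task

The little hinged shelf on the upturned crate slopes, so bearing balls would roll off it. Take the black push-and-turn knob at its low end, push it down until its clutch bites, and turn it while pushing until the steel ball of the level rests between its two black marks. Finish while still holding the knob pushed down there, so that the lock nut can be tightened; do not push the shelf itself, and leave the saucer, spanner, gauge head and parts case where they are.

Things in the scene. Friction and masses are not known exactly. Their poses are not given: they have to be found in the camera images.
- knob_grip (a point): Centre of the knob's grip bar: black plastic, 46 mm long (its own x), 20 mm wide (its own y, the faces to pinch from above), 36 mm high, on a round flange 50 mm across. The point lies on the vertical turning axis, 15 mm below the bar's top, 21 mm above the flange's top, 208 mm above the table; it moves and turns with the knob. All else on the crate within 60 mm is lower than the flange.
- press (a joint): How far the knob is pushed down, m: 0 released, stop at 0.011. Springs lift it (about 8 N at 6 mm, 12 N at 10 mm). Two pins under it reach a ring of 12 teeth at 0.004. They may land on top of the sprung teeth: kept pressed 7 to 10 mm and turned, they drop in and then drive the screw, after up to 0.4 rad of idle turn; 0.15 rad of play on reversing. Unpressed it turns idly.
- tilt (a joint): Slope of the shelf, rad: 0 is level, negative is knob end low (the start, -0.105 to -0.04). Once the clutch drives, turning the knob clockwise seen from above raises the knob end by 0.1 rad per rad of turn, anticlockwise lowers it. The screw stays where it is left, so the knob may be let up and taken anew. Range -0.15 to 0.09.
- ball (a point): Centre of the level's dark steel ball, 14 mm across, in a straight white trough (84 x 30 mm) on the shelf, running along the shelf from the hinge to the knob. The ball goes to the low end: 20 mm of travel per 0.1 rad of slope, towards the knob when the knob end is low.
- marks_mid (a point): Point midway between the two black cross marks on the trough (inner edges 18 mm apart), at the height of the ball's centre, 148 mm from the knob's axis; its y axis points along the shelf towards the knob. The ball sits here when the shelf is level.
- stand: The levelling shelf's aluminium base, 80 x 280 x 10 mm, fixed on the crate's top (blue crate 420 x 660 mm, top 110 mm above the table). Origin at the centre of its underside; y points along it towards the knob, whose axis is at y = 105 mm. Its yaw varies.
- knob: The whole black knob (bar and flange); origin on its axis, level with the stand's underside when released.
- shelf: The hinged aluminium shelf, 76 x 200 x 6 mm, about 50 mm above the crate. Origin on the hinge line at the end far from the knob. Not to be pushed.
- saucer: White ceramic saucer, 110 mm across, 20 mm high, on the crate; origin at the centre of its underside. Bystander.
- spanner: Flat steel cone spanner, 168 x 28 x 5 mm, lying on the crate; origin at the centre of its underside. Bystander.
- gauge: Aluminium pump gauge head, 56 mm dial, 31 mm high, with a stub on each side; origin under the dial. Bystander.
- case: Black plastic parts case with spring clip, 105 x 75 x 38 mm; origin at the centre of its underside. Bystander.

How it is judged:
On the way, in this order (a step that is already met when the one before it is completed fails the run):
1. the knob is pushed down into its clutch by the gripper (value of joint press above 0.0055 m and contact force between the fingers and knob above 3 N), for 0.2 s.
2. the shelf is level with the knob still pressed (value of joint press above 0.0055 m and value of joint tilt between -0.017 and 0.017 rad), for 0.3 s.
At the end, for the whole second after the job is handed in: The shelf is level within 0.017 rad (the ball within 3.4 mm of midway between the marks) and still, while the gripper goes on pressing the knob down at least 5.5 mm with more than 3 N of contact; the saucer, spanner, gauge head and parts case are within 30 mm of where they stood (all of step 2 and contact force between the fingers and knob above 3 N and velocity of joint tilt between -0.01 and 0.01 rad/s and distance of each of saucer, spanner, gauge, case from where it was at the start of the episode below 0.03 m); the arm keeps its last pose, push and grip.
It fails at once if the shelf itself was pushed (contact force between any of the fingers, the arm and shelf above 2 N).
It fails at once if a bystander was knocked away (distance of any of saucer, spanner, gauge, case from where it was at the start of the episode above 0.03 m).
It also fails if it takes over 38 s, if anything falls off the work surface, if the arm or the gripper's body presses on something with over 40 N, if the wrist force passes 120 N, or if a joint passes its speed limit or range.

## Robot

A 7-joint arm with a two-finger parallel gripper is mounted at the origin on the work surface. World frame = base frame: x ahead of the robot, y to its left, z up, the work surface at z = 0. Lengths are in m, angles in rad, forces in N, time in s.
With the tool pointing down it reaches from about 0.4 to 0.875 m from the base axis. Payload 19.3 kg.
Tool frame: the origin (TCP) lies at the very end of the fingers, on their centre line; the grasp point (between the pads) lies 19 mm behind it; z points along the fingers, y is the direction in which the jaws open and shut (so a half turn about z gives the same grasp; the last joint's range is limited). The gripper opens to 85 mm and grips with 20 to 120 N. Pads are 22 mm wide; open, the fingers measure 114 mm over their backs; the gripper's body (76 mm by 85 mm) begins 54 mm behind the grasp point. The pads swing forward as they close: fully open they stand 13 mm farther back than shut.
Start: joints at [1.063, 0.521, -0.036, 1.599, 0.021, 1.021, -0.113], TCP at [0.265, -0.566, 0.231] pointing down, gripper open.
Joint ranges: [-2.91, 2.91], [-0.3, 2.13], [-1.5, 1.42], [0.17, 2.43], [-1.26, 4.41], [0.16, 1.93], [-2.52, 2.52]. Speed limits (rad/s): [1.89, 1.89, 2.39, 2.39, 3.01, 3.01, 3.01].

## Interface

Orientations are given as a 3x3 rotation matrix whose columns are the frame's x, y, z axes.
In Python, from station import ctrl gives the robot as it stands. The module is installed in compiled form; this text tells all that it offers.
- The arm moves only by the shell command python3 -m pendant 'ROWS' [OPENING] [FORCE]. ROWS is JSON, a list of rows, each an object of numbers: "dx", "dy", "dz": the shift along the tool's x, y, z in mm; "yaw": the turn about the tool's z in degrees. A call has exactly 10 rows; each row shifts and turns the commanded pose from where the row before left it, along the tool's axes as they then stand; what a row does not reach is not made up. A row lasts 1/12 s, in which the tool goes at most 41.7 mm and 7.16 degrees, less where a joint would pass 70% of its speed; a pose out of reach is approached as far as the arm can. A call is refused whole if a number of a shift passes 41.7 or a number of a turn 7.16, either way. A call with a gripper value outside its range is refused whole. OPENING is the opening, from -1 (shut) to 1 (fully open), set as the call begins (- or left out, the last holds). The fingers move at their own pace and stop on an object; FORCE is the grip in N (left out, the last holds). Time passes only in rows, so rows that do not move let the fingers close, or fill a call up. It gives the time, the measured TCP pose, the force and the opening at its end, in the units of the state.
- ctrl.sense(): the state, without advancing time (a new reading comes with each control period).
- ctrl.get_image(name): name is "side" or "top" or "wrist"; returns (picture, depth): 420x560x3 uint8, blue, green, red; 420x560 float32, m along the optical axis (not along the pixel's ray), 0 where there is no reading.
- ctrl.calibration(name): a dict with "K" (3x3 intrinsics, pixels), "eye" and "rotation" of the camera in the world; the wrist camera has in their place "tool_from_camera" (4x4, takes a point from camera to tool coordinates, whose origin is the TCP and whose axes are the flange's). Camera axes: x right, y down, z forward; pixel columns grow to the right and rows downward; lengths in m; the calibration is good to about 2 mm. A picture is of the moment at which its call begins: read the wrist's pose just before it. calibration takes no time and is no camera call.
- ctrl.job_done(): hands the job in, once; it reports no verdict.
The state is a dict: "clock": time; "joints": joint angles; "joint_velocities": joint speeds; "joint_torque": joint torques, N m; "position": TCP position; "tcp_rot": TCP orientation; "contact_force": force on the tool from outside, world axes, zero at the start; "wrist_torque": the same for the moment, N m; "grip_width": opening from 0.0 (shut) to 1.0 (fully open).
Only numpy, scipy, OpenCV 4.12 (cv2) and the standard library are available. Lean on these libraries where they do the work, as an engineer would, in place of code of your own. Each camera call takes 0.05 s, during which the arm holds its last target.

## Working session

There is one attempt and no reset: what is moved stays moved. The work goes in short steps, Python scripts to look and compute and a shell command to move; the robot and the scene stay as the last step left them, time stands still between calls to the robot, and variables do not carry over. Pictures are saved under pics/ and viewed, and the job is handed in when it is done.

```bash
mkdir -p pics; python3 - <<'E'
from station import ctrl
import cv2,numpy as np
s=ctrl.sense(); print({k:np.round(v,3).tolist() for k,v in s.items()})
for n in("side","top","wrist"):
    p,d=ctrl.get_image(n); cv2.imwrite(f"pics/{n}0.png",p); np.save(f"pics/{n}0.npy",d)
    print(n,{k:np.round(v,3).tolist() for k,v in ctrl.calibration(n).items()})
E
```

```text
{'clock': 0.0, 'joints': [1.063, 0.522, -0.036, 1.6, 0.021, 1.021, -0.113], 'joint_velocities': [0.001, 0.002, 0.0, -0.001, 0.001, -0.001, -0.0], 'joint_torque': [-0.0, -92.711, 1.98, -36.994, 0.018, 0.008, -0.0], 'position': [0.265, -0.566, 0.231], 'tcp_rot': [[0.906, 0.424, -0.001], [0.424, -0.906, 0.001], [-0.0, -0.001, -1.0]], 'contact_force': [0.237, -0.367, -0.075], 'wrist_torque': [-0.019, 0.017, 0.016], 'grip_width': 1.004}
side {'K': [[411.89, 0.0, 276.344], [0.0, 411.89, 210.602], [0.0, 0.0, 1.0]], 'eye': [0.411, 0.577, 0.576], 'rotation': [[-0.963, -0.122, 0.24], [-0.269, 0.504, -0.821], [-0.021, -0.855, -0.518]]}
top {'K': [[460.936, 0.0, 277.617], [0.0, 460.936, 205.32], [0.0, 0.0, 1.0]], 'eye': [0.484, 0.018, 1.217], 'rotation': [[0.013, -0.992, 0.122], [-1.0, -0.014, -0.012], [0.014, -0.122, -0.992]]}
wrist {'K': [[308.812, 0.0, 284.449], [0.0, 308.812, 211.981], [0.0, 0.0, 1.0]], 'tool_from_camera': [[-0.0, -0.957, -0.289, 0.073], [1.0, -0.0, -0.0, -0.001], [-0.0, -0.289, 0.957, -0.142], [0.0, 0.0, 0.0, 1.0]]}
```

View pics/top0.png

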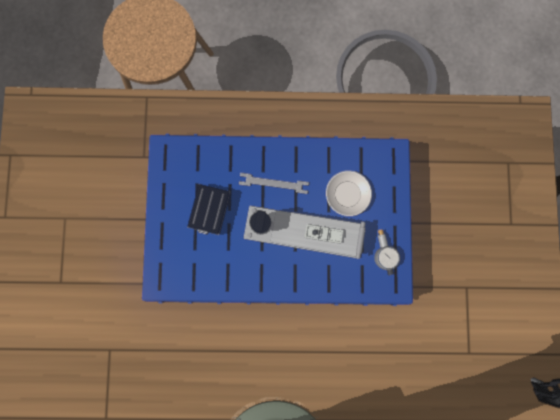

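View pics/side0.png

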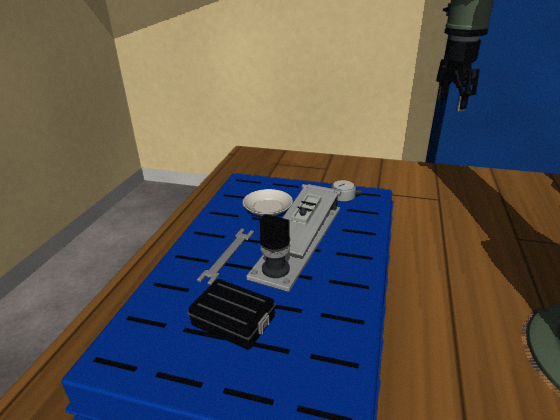

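The top view shows the knob at about (260,222), the trough at about (325,233) with the ball near (315,232), and the stand running right from the knob. I'll zoom in for the bar's yaw.

```bash
python3 - <<'E'
import cv2,numpy as np
p=cv2.imread("pics/top0.png")[190:275,225:385]; 
p=cv2.convertScaleAbs(p,alpha=1.0)
a=cv2.resize(p,None,fx=5,fy=5,interpolation=cv2.INTER_CUBIC)
q=cv2.imread("pics/top0.png")[200:245,235:290]
q=np.clip(q.astype(float)*4,0,255).astype(np.uint8)
cv2.imwrite("pics/topz.png",a);cv2.imwrite("pics/topk.png",cv2.resize(q,None,fx=10,fy=10,interpolation=cv2.INTER_CUBIC))
p=cv2.imread("pics/side0.png")[170:300,230:360]
p=np.clip(p.astype(float)*2,0,255).astype(np.uint8)
cv2.imwrite("pics/sidez.png",cv2.resize(p,None,fx=4.5,fy=4.5,interpolation=cv2.INTER_CUBIC))
d=np.load("pics/top0.npy"); print(np.round(d[208:238:2,246:276:2],3))
E
```

```text
[[1.113 1.113 1.103 1.102 1.107 1.103 1.103 1.102 1.107 1.109 1.117 1.115
  1.113 1.115 1.112]
 [1.113 1.116 1.107 1.096 1.102 1.108 1.    1.003 1.108 1.104 1.108 1.102
  0.    1.099 1.106]
 [1.112 1.104 1.104 1.103 1.102 1.034 0.999 0.997 1.001 1.    1.099 1.105
  1.106 1.101 1.101]
 [1.111 1.102 1.101 1.037 1.035 0.999 1.001 0.999 1.003 1.    1.03  1.103
  1.102 1.103 1.1  ]
 [1.11  1.102 1.102 1.033 1.033 1.    0.998 1.    0.998 0.998 1.032 1.034
  1.102 1.105 1.099]
 [1.109 1.1   1.035 1.03  1.033 0.999 0.996 0.999 1.    0.998 1.036 1.038
  1.034 1.103 1.099]
 [1.115 1.101 1.036 1.033 1.033 0.998 0.997 0.994 0.997 1.001 1.032 1.034
  1.034 1.102 1.078]
 [1.101 1.098 1.033 1.03  1.037 0.998 0.999 0.996 0.996 1.022 1.032 1.033
  1.033 1.074 1.077]
 [1.099 1.098 1.031 1.033 1.    0.998 0.999 0.997 0.992 1.033 1.033 1.031
  1.034 1.077 1.079]
 [1.097 1.101 1.031 1.034 0.994 0.993 0.995 0.997 0.996 1.033 1.031 1.032
  1.038 1.079 1.081]
 [1.094 1.102 1.098 1.031 0.996 0.995 0.993 0.992 0.995 1.03  1.031 1.035
  1.08  1.079 1.079]
 [1.099 1.097 1.094 1.095 0.994 0.994 0.994 0.996 0.996 1.03  1.032 1.093
  1.098 1.08  1.076]
 [1.096 1.098 1.098 1.101 1.099 1.031 1.029 1.021 1.034 1.032 1.09  1.097
  1.097 1.077 1.074]
 [1.096 1.09  1.092 1.099 1.093 1.097 1.095 1.092 1.096 1.095 1.098 1.099
  1.097 1.074 1.073]
 [1.097 1.089 1.092 1.095 1.096 1.097 1.097 1.092 1.093 1.099 1.097 1.101
  1.093 1.073 1.074]]
```

View pics/topz.png

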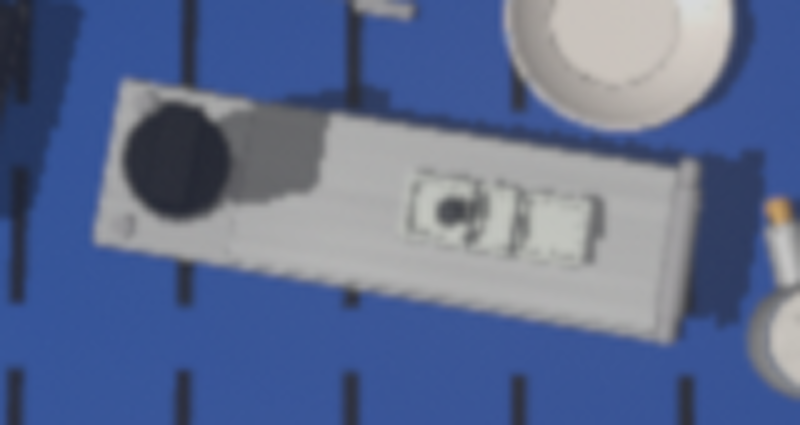

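View pics/topk.png

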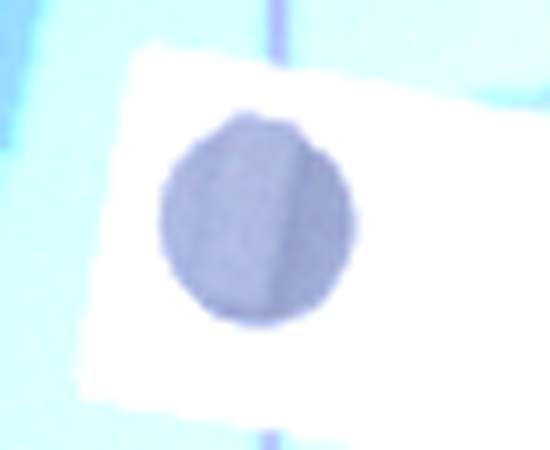

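View pics/sidez.png

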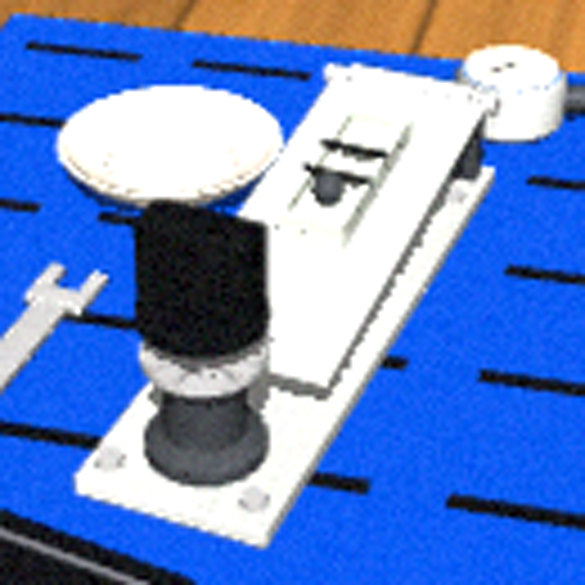

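The knob's bar is the lighter strip, tilted slightly in the top image. The ball at (315,232) lies left of the two marks, on the knob side. Next I measure the bar, the axis and the ball's offset.

```bash
cat > h.py <<'E'
import numpy as np,cv2
from station import ctrl
def pts(n,d,mask):
    c=ctrl.calibration(n);K=c["K"];v,u=np.nonzero(mask);z=d[v,u]
    P=np.stack([(u-K[0,2])/K[0,0]*z,(v-K[1,2])/K[1,1]*z,z],1)
    return P@np.array(c["rotation"]).T+c["eye"]
def onplane(n,uv,h):
    c=ctrl.calibration(n);uv=np.atleast_2d(uv).astype(float);r=np.c_[uv,np.ones(len(uv))]@np.linalg.inv(c["K"]).T@np.array(c["rotation"]).T
    e=np.array(c["eye"]);return e+r*((h-e[2])/r[:,2])[:,None]
E
python3 - <<'E'
from h import *
d=np.load("pics/top0.npy");p=cv2.imread("pics/top0.png")
m=np.zeros(d.shape,bool);m[195:245,235:290]=True
M=m&(d>.9)&(d<1.015)
P=pts("top",d,M);print(len(P),P.mean(0),P[:,2].std())
v,u=np.nonzero(M);Q=onplane("top",np.c_[u,v],.223)[:,:2].astype(np.float32)
r=cv2.minAreaRect(Q);print("bar",r,Q.mean(0))
C=np.cov(Q.T);w,V=np.linalg.eigh(C);a=V[:,1];print("axis yaw deg",np.degrees(np.arctan2(a[1],a[0])),np.sqrt(12*w))
D=m&(p.max(2)<55)
F=m&(d>1.02)&(d<1.045);P=pts("top",d,F);print("flange",P.mean(0))
v,u=np.nonzero(F);Q=onplane("top",np.c_[u,v],.187)[:,:2].astype(np.float32);print(cv2.minEnclosingCircle(Q))
# ball
g=p.max(2);b=np.zeros_like(m);b[222:244,305:350]=True
print(g[224:240,304:348])
E
```

```text
198 [0.57215687 0.04487109 0.22192872] 0.002906382192239015
bar ((0.5720549821853638, 0.044888224452733994), (0.019971022382378578, 0.04634997248649597), 79.79605102539062) [0.5720665  0.04484456]
axis yaw deg 170.3939377851806 [0.02003148 0.04587553]
flange [0.5717756  0.04405477 0.18657919]
((0.5729052424430847, 0.044863518327474594), 0.02487548626959324)
[[174 175 178 177 164 153 147 150 161 165 163 160 159 158 159 167 169 170
  170 170 169 168 169 169 170 170 170 170 169 169 169 170 170 170 171 170
  171 171 172 172 172 172 172 172]
 [174 177 182 181 173 170 167 165 163 161 159 153 147 144 145 155 157 161
  169 169 161 160 166 169 169 169 169 169 169 169 169 169 169 169 169 169
  170 170 170 171 171 170 171 172]
 [175 177 182 171 159 168 176 178 177 179 181 174 169 167 159 150 135 148
  166 167 148 142 156 159 160 166 170 171 170 169 169 168 169 169 168 168
  169 169 169 169 169 169 170 170]
 [175 177 179 159 150 174 188 190 189 185 185 177 178 183 177 160 136 156
  169 172 161 154 157 151 142 152 163 165 164 161 159 161 167 170 170 169
  170 168 166 166 166 168 169 169]
 [175 17
[... 1488 characters left out ...]
1 183 180 183 187 189 174 138 118 133 155
  184 194 196 195 182 142 137 130 141 180 194 196 196 196 195 195 195 194
  192 182 145 117 113 127 159 171]
 [173 176 170 172 174 172 170 175 172 173 186 192 187 160 121 114 139 174
  191 195 194 194 179 141 145 140 154 184 194 196 196 196 196 196 195 194
  191 178 138 118 128 141 163 172]
 [176 174 168 168 168 167 171 173 170 174 178 181 180 164 133 138 158 183
  192 191 188 184 169 135 146 150 173 190 194 196 196 194 195 196 196 194
  186 170 133 124 150 163 170 173]
 [178 177 175 173 174 173 174 174 167 165 162 164 168 167 150 161 171 177
  180 181 177 168 149 123 142 156 177 184 185 192 193 187 191 194 194 193
  188 168 131 126 157 170 173 173]]
```

The bar measures 46 x 20 mm with its top at 0.222, as it should. Its centre is (0.572, 0.045) and its long axis is at yaw -9.6°, so the jaws should open along +80.4°. The ball is about 19 mm to the knob side, so tilt is about -0.09. First I move over the knob at a raised height.

```bash
python3 -m pendant '[{"dx":27,"dy":-21,"dz":-7},{"dx":27,"dy":-21,"dz":-7},{"dx":27,"dy":-21,"dz":-7},{"dx":27,"dy":-21,"dz":-7},{"dx":27,"dy":-21,"dz":-7},{"dx":27,"dy":-21,"dz":-7},{"dx":27,"dy":-21,"dz":-7},{"dx":27,"dy":-21,"dz":-7},{"dx":27,"dy":-21,"dz":-7},{"dx":27,"dy":-21,"dz":-7}]' 1 40
python3 -m pendant '[{"dx":27,"dy":-21},{"dx":27,"dy":-21},{"dx":27,"dy":-21},{"dx":27,"dy":-21},{"dx":27,"dy":-21},{"dx":27,"dy":-21},{"dx":27,"dy":-21},{"dx":27,"dy":-21},{"dx":27,"dy":-21},{"dx":27,"dy":-21}]'
python3 -m pendant '[{"yaw":-7.1},{"yaw":-7.1},{"yaw":-7.1},{"yaw":-7.1},{"yaw":-7.1},{"yaw":-7.1},{"yaw":-7.1},{"yaw":-7.1},{"yaw":-7.1},{"yaw":-7.1}]'
python3 -c "
from station import ctrl
import numpy as np
s=ctrl.sense();print(s['joints'],s['tcp_rot'])"
```

```text
[ 1.06277935  0.52188586 -0.03630196  1.59986594  0.02122326  1.02110966
 -0.11279984] [[ 9.05688771e-01  4.23942972e-01 -4.55894489e-04]
 [ 4.23943207e-01 -9.05688459e-01  7.56862443e-04]
 [-9.20318637e-05 -8.78755187e-04 -9.99999610e-01]]validation failed for argument at $[0]...
validation failed for argument at $[0]...
validation failed for argument at $[0]...
```

```bash
python3 -m pendant '[{"dx":27,"dy":-21,"dz":-7,"yaw":0},{"dx":27,"dy":-21,"dz":-7,"yaw":0},{"dx":27,"dy":-21,"dz":-7,"yaw":0},{"dx":27,"dy":-21,"dz":-7,"yaw":0},{"dx":27,"dy":-21,"dz":-7,"yaw":0},{"dx":27,"dy":-21,"dz":-7,"yaw":0},{"dx":27,"dy":-21,"dz":-7,"yaw":0},{"dx":27,"dy":-21,"dz":-7,"yaw":0},{"dx":27,"dy":-21,"dz":-7,"yaw":0},{"dx":27,"dy":-21,"dz":-7,"yaw":0}]' 1 40
```

```text
clock: 0.98
position: [0.4208, -0.2598, 0.3017]
tcp_rot: [[0.906, 0.424, -0.0], [0.424, -0.906, -0.0], [-0.0, 0.0, -1.0]]
contact_force: [0.2, -0.5, -0.2]
grip_width: 1.001
```

```bash
python3 -m pendant '[{"dx":27,"dy":-21,"dz":0,"yaw":0},{"dx":27,"dy":-21,"dz":0,"yaw":0},{"dx":27,"dy":-21,"dz":0,"yaw":0},{"dx":27,"dy":-21,"dz":0,"yaw":0},{"dx":27,"dy":-21,"dz":0,"yaw":0},{"dx":27,"dy":-21,"dz":0,"yaw":0},{"dx":27,"dy":-21,"dz":0,"yaw":0},{"dx":27,"dy":-21,"dz":0,"yaw":0},{"dx":27,"dy":-21,"dz":0,"yaw":0},{"dx":27,"dy":-21,"dz":0,"yaw":0}]'
python3 -m pendant '[{"dx":0,"dy":0,"dz":0,"yaw":-7.1},{"dx":0,"dy":0,"dz":0,"yaw":-7.1},{"dx":0,"dy":0,"dz":0,"yaw":-7.1},{"dx":0,"dy":0,"dz":0,"yaw":-7.1},{"dx":0,"dy":0,"dz":0,"yaw":-7.1},{"dx":0,"dy":0,"dz":0,"yaw":-7.1},{"dx":0,"dy":0,"dz":0,"yaw":-7.1},{"dx":0,"dy":0,"dz":0,"yaw":-7.1},{"dx":0,"dy":0,"dz":0,"yaw":-7.1},{"dx":0,"dy":0,"dz":0,"yaw":-7.1}]'
python3 -c "
from station import ctrl
import numpy as np
s=ctrl.sense();print(s['joints'])"
```

```text
clock: 1.82
position: [0.5764, 0.0448, 0.3012]
tcp_rot: [[0.906, 0.424, -0.0], [0.424, -0.906, -0.0], [-0.0, -0.0, -1.0]]
contact_force: [0.7, -0.3, 0.7]
grip_width: 0.998
clock: 2.65
position: [0.5759, 0.0431, 0.3011]
tcp_rot: [[-0.112, 0.994, -0.0], [0.994, 0.112, -0.0], [0.0, -0.0, -1.0]]
contact_force: [-0.5, -1.1, 0.4]
grip_width: 0.997
[ 0.23468054  0.42697661 -0.57623591  1.62078777  0.24770355  1.16806012
 -0.28615963]
```

```bash
python3 -m pendant '[{"dx":0,"dy":0,"dz":0,"yaw":-7.1},{"dx":0,"dy":0,"dz":0,"yaw":-7.1},{"dx":0,"dy":0,"dz":0,"yaw":-7.1},{"dx":0,"dy":0,"dz":0,"yaw":-7.1},{"dx":0,"dy":0,"dz":0,"yaw":-7.1},{"dx":0,"dy":0,"dz":0,"yaw":-7.1},{"dx":0,"dy":0,"dz":0,"yaw":-7.1},{"dx":0,"dy":0,"dz":0,"yaw":-7.1},{"dx":0,"dy":0,"dz":0,"yaw":-7.1},{"dx":0,"dy":0,"dz":0,"yaw":-7.1}]'
python3 - <<'E'
from h import *
s=ctrl.sense();p,d=ctrl.get_image("wrist");cv2.imwrite("pics/w1.png",p);np.save("pics/w1.npy",d)
print(s["joints"])
c=ctrl.calibration("wrist");K=c["K"];T=np.array(c["tool_from_camera"])
v,u=np.nonzero(d>0);z=d[v,u];P=np.stack([(u-K[0,2])/K[0,0]*z,(v-K[1,2])/K[1,1]*z,z],1)
P=P@T[:3,:3].T+T[:3,3];W=P@np.array(s["tcp_rot"]).T+s["position"]
m=(abs(W[:,2]-.223)<.008)&(np.hypot(W[:,0]-.572,W[:,1]-.045)<.04)
Q=W[m];print(m.sum(),Q.mean(0),cv2.minAreaRect(Q[:,:2].astype(np.float32)))
np.savez("pics/w1.npz",u=u,v=v,W=W)
E
```

```text
clock: 3.48
position: [0.5759, 0.0431, 0.3011]
tcp_rot: [[-0.976, 0.218, -0.0], [0.218, 0.976, -0.0], [0.0, -0.0, -1.0]]
contact_force: [-1.2, -0.5, 0.2]
grip_width: 0.999
[ 0.41104584  0.48941707 -0.85052329  1.61190281  0.38600689  1.21774162
  0.83440765]
1538 [0.56909631 0.04437149 0.22209966] ((0.5707382559776306, 0.04401616379618645), (0.019960099831223488, 0.04630046710371971), 79.72269439697266)
```

View pics/w1.png

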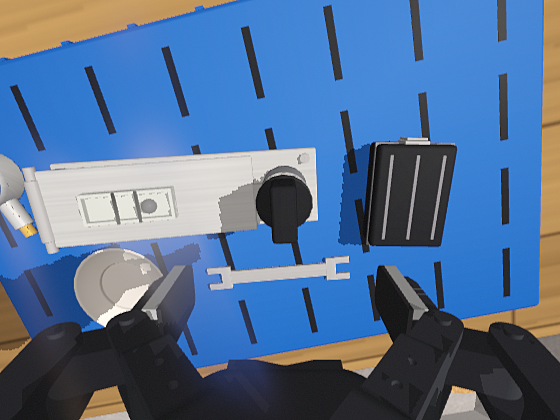

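The wrist view shows the bar at (285,212) and the ball at (150,205), right of the mark at 137; the marks are at about 115 and 137. The wrist and top measurements of the bar agree within 2 mm, giving a centre of (0.5713, 0.0445) and yaw 79.8°. I'll descend to a TCP height of about 0.194.

```bash
python3 -m pendant '[{"dx":4.8,"dy":0.5,"dz":0,"yaw":-2.5},{"dx":0,"dy":0,"dz":15,"yaw":0},{"dx":0,"dy":0,"dz":15,"yaw":0},{"dx":0,"dy":0,"dz":15,"yaw":0},{"dx":0,"dy":0,"dz":15,"yaw":0},{"dx":0,"dy":0,"dz":15,"yaw":0},{"dx":0,"dy":0,"dz":15,"yaw":0},{"dx":0,"dy":0,"dz":10,"yaw":0},{"dx":0,"dy":0,"dz":7,"yaw":0},{"dx":0,"dy":0,"dz":0,"yaw":0}]'
python3 -m pendant '[{"dx":0,"dy":0,"dz":0,"yaw":0},{"dx":0,"dy":0,"dz":0,"yaw":0},{"dx":0,"dy":0,"dz":0,"yaw":0},{"dx":0,"dy":0,"dz":0,"yaw":0},{"dx":0,"dy":0,"dz":0,"yaw":0},{"dx":0,"dy":0,"dz":0,"yaw":0},{"dx":0,"dy":0,"dz":0,"yaw":0},{"dx":0,"dy":0,"dz":0,"yaw":0},{"dx":0,"dy":0,"dz":0,"yaw":0},{"dx":0,"dy":0,"dz":0,"yaw":0}]' -1 60
```

```text
clock: 4.37
position: [0.5709, 0.0447, 0.1932]
tcp_rot: [[-0.983, 0.182, -0.002], [0.182, 0.983, -0.0], [0.002, -0.0, -1.0]]
contact_force: [-0.0, -0.3, 0.4]
grip_width: 1.002
clock: 5.2
position: [0.5714, 0.0444, 0.1943]
tcp_rot: [[-0.983, 0.181, -0.0], [0.181, 0.983, -0.001], [-0.0, -0.001, -1.0]]
contact_force: [-0.0, -5.3, 2.3]
grip_width: 0.225
```

It's gripped: the opening reads 19 mm on a 20 mm bar. Now I press down about 8.5 mm.

```bash
python3 -m pendant '[{"dx":0,"dy":0,"dz":1.5,"yaw":0},{"dx":0,"dy":0,"dz":1.5,"yaw":0},{"dx":0,"dy":0,"dz":1.5,"yaw":0},{"dx":0,"dy":0,"dz":1.5,"yaw":0},{"dx":0,"dy":0,"dz":1.5,"yaw":0},{"dx":0,"dy":0,"dz":1,"yaw":0},{"dx":0,"dy":0,"dz":0.5,"yaw":0},{"dx":0,"dy":0,"dz":0,"yaw":0},{"dx":0,"dy":0,"dz":0,"yaw":0},{"dx":0,"dy":0,"dz":0,"yaw":0}]'
```

```text
clock: 6.03
position: [0.5716, 0.0444, 0.1858]
tcp_rot: [[-0.983, 0.181, 0.0], [0.181, 0.983, -0.001], [-0.001, -0.001, -1.0]]
contact_force: [-3.2, -5.1, 11.8]
grip_width: 0.224
```

It's pressed 8.5 mm and the upward force has risen to 12 N, as expected from the springs. Turning clockwise (+yaw) about 35°, then I look.

```bash
python3 -m pendant '[{"dx":0,"dy":0,"dz":0,"yaw":3.5},{"dx":0,"dy":0,"dz":0,"yaw":3.5},{"dx":0,"dy":0,"dz":0,"yaw":3.5},{"dx":0,"dy":0,"dz":0,"yaw":3.5},{"dx":0,"dy":0,"dz":0,"yaw":3.5},{"dx":0,"dy":0,"dz":0,"yaw":3.5},{"dx":0,"dy":0,"dz":0,"yaw":3.5},{"dx":0,"dy":0,"dz":0,"yaw":3.5},{"dx":0,"dy":0,"dz":0,"yaw":3.5},{"dx":0,"dy":0,"dz":0,"yaw":3.5}]'
cat > look.py <<'E'
import sys
from h import *
t=sys.argv[1]
for n in("top","side"):
    p,d=ctrl.get_image(n);cv2.imwrite(f"pics/{n}{t}.png",p);np.save(f"pics/{n}{t}.npy",d)
    q=p[210:255,290:360] if n=="top" else p[180:240,280:340]
    q=np.clip(q.astype(float)*1.3,0,255).astype(np.uint8)
    q=cv2.resize(q,(500,int(500*q.shape[0]/q.shape[1])),interpolation=cv2.INTER_CUBIC)
    cv2.imwrite(f"pics/{n}z{t}.png",q)
a=cv2.imread(f"pics/topz{t}.png");b=cv2.imread(f"pics/sidez{t}.png");h=min(len(a),len(b))
cv2.imwrite(f"pics/z{t}.png",cv2.resize(np.hstack([a,cv2.resize(b,(h,h))]),None,fx=.95,fy=.95))
print(ctrl.sense()["contact_force"])
E
python3 look.py 1
```

```text
clock: 6.87
position: [0.5719, 0.0446, 0.1858]
tcp_rot: [[-0.7, 0.714, 0.001], [0.714, 0.7, -0.0], [-0.001, 0.001, -1.0]]
contact_force: [-1.3, -3.9, 8.1]
grip_width: 0.222
[-0.39091907 -5.5257396   7.9471742 ]
```

View pics/z1.png

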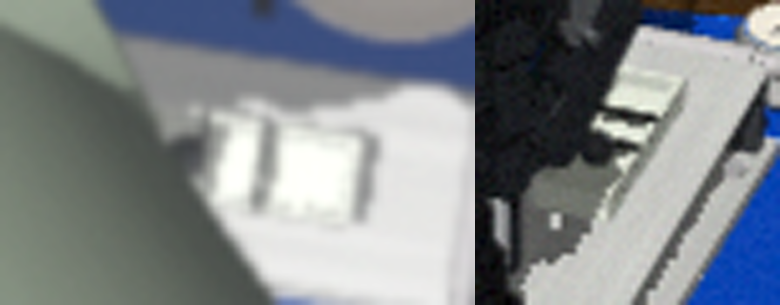

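View pics/side1.png

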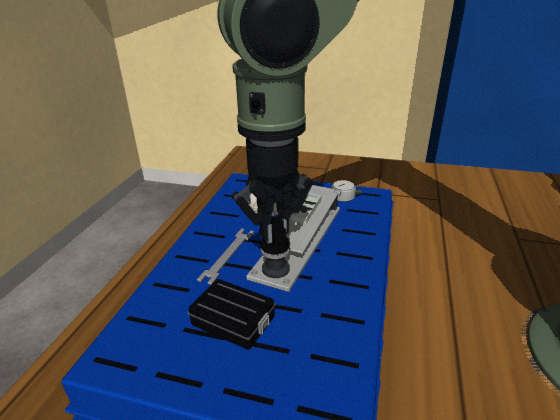

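The force fell from 12 to 8 N, so the pins seem to have dropped in. In the top view the ball is at about (317,232), half hidden by the wrist. I check the wrist view and the shelf's slope from depth.

```bash
python3 - <<'E'
from h import *
p,d=ctrl.get_image("wrist");cv2.imwrite("pics/w2.png",p)
def slope(n,t):
    d=np.load(f"pics/{n}{t}.npy");p=cv2.imread(f"pics/{n}{t}.png").astype(int)
    mk=(d>0)&(p.max(2)-p.min(2)<40)&(p.min(2)>60)
    P=pts(n,d,mk);k=np.array([.572,.0446])
    yd=np.array([np.sin(np.radians(9.7)),np.cos(np.radians(9.7))]);xd=np.array([yd[1],-yd[0]])
    Y=(P[:,:2]-k)@yd;X=(P[:,:2]-k)@xd
    m=(Y>-.215)&(Y<-.05)&(abs(X)<.032)&~((Y>-.2)&(Y<-.095)&(abs(X)<.022))&(abs(P[:,2]-.163)<.02)
    A=np.c_[Y[m],X[m],np.ones(m.sum())];b=P[m,2]
    for _ in range(4):
        c=np.linalg.lstsq(A,b,rcond=None)[0];r=b-A@c;g=abs(r)<2.5*r.std();A,b=A[g],b[g]
    print(n,t,len(b),c,r.std())
for t in("0","1"):
    for n in("top","side"): slope(n,t)
E
```

```text
top 0 1044 [-0.0992521   0.00313735  0.13935967] 0.0018529158252689692
side 0 683 [-0.10148211  0.00270678  0.14024275] 0.0008119288848037436
top 1 432 [-0.07070699  0.00480203  0.14572851] 0.0020469842839629456
side 1 560 [-0.0752569   0.00143151  0.14640191] 0.0007842118847488171
```

View pics/w2.png

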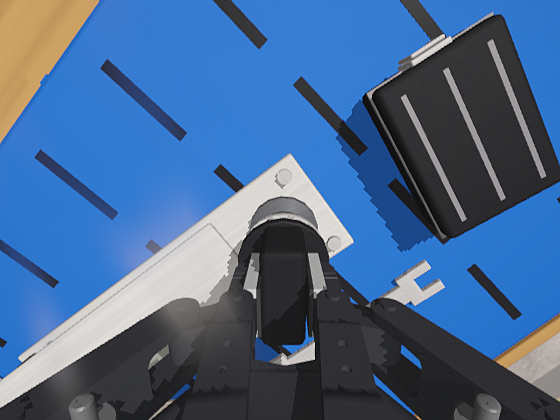

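The wrist camera shows the knob held but the ball hidden behind the fingers. The depth fits from both cameras agree that the slope went from about -0.100 to -0.073. I need about 42° more, so I turn 35° and remeasure.

```bash
python3 -m pendant '[{"dx":0,"dy":0,"dz":0,"yaw":3.5},{"dx":0,"dy":0,"dz":0,"yaw":3.5},{"dx":0,"dy":0,"dz":0,"yaw":3.5},{"dx":0,"dy":0,"dz":0,"yaw":3.5},{"dx":0,"dy":0,"dz":0,"yaw":3.5},{"dx":0,"dy":0,"dz":0,"yaw":3.5},{"dx":0,"dy":0,"dz":0,"yaw":3.5},{"dx":0,"dy":0,"dz":0,"yaw":3.5},{"dx":0,"dy":0,"dz":0,"yaw":3.5},{"dx":0,"dy":0,"dz":0,"yaw":3.5}]'
cat > slope.py <<'E'
import sys
from h import *
def slope(n,t):
    d=np.load(f"pics/{n}{t}.npy");p=cv2.imread(f"pics/{n}{t}.png").astype(int)
    mk=(d>0)&(p.max(2)-p.min(2)<40)&(p.min(2)>60)
    P=pts(n,d,mk);k=np.array([.572,.0446])
    yd=np.array([np.sin(np.radians(9.7)),np.cos(np.radians(9.7))]);xd=np.array([yd[1],-yd[0]])
    Y=(P[:,:2]-k)@yd;X=(P[:,:2]-k)@xd
    m=(Y>-.215)&(Y<-.05)&(abs(X)<.032)&~((Y>-.2)&(Y<-.095)&(abs(X)<.022))&(abs(P[:,2]-.163)<.02)
    A=np.c_[Y[m],X[m],np.ones(m.sum())];b=P[m,2]
    for _ in range(4):
        c=np.linalg.lstsq(A,b,rcond=None)[0];r=b-A@c;g=abs(r)<2.5*r.std();A,b=A[g],b[g]
    print(n,t,len(b),c,r.std())
for n in("top","side"): slope(n,sys.argv[1])
E
python3 look.py 2; python3 slope.py 2
```

```text
clock: 7.85
position: [0.5723, 0.0447, 0.186]
tcp_rot: [[-0.163, 0.987, 0.002], [0.987, 0.163, -0.0], [-0.0, 0.002, -1.0]]
contact_force: [1.3, -4.9, 7.2]
grip_width: 0.225
[ 2.19826527 -4.62206889  8.1180897 ]
top 2 490 [-0.01587403  0.00552485  0.15878691] 0.0019016066673472425
side 2 491 [-0.0149879   0.005741    0.16074295] 0.0006659106264574193
```

View pics/z2.png

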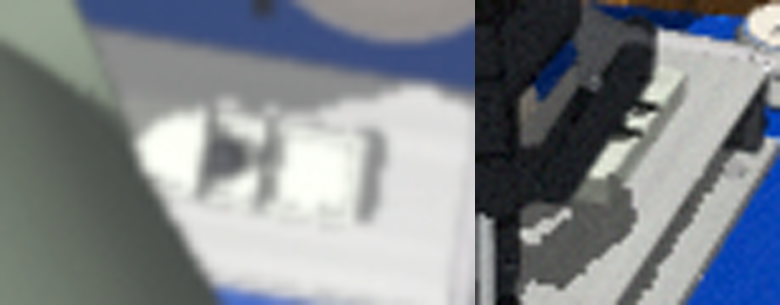

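The ball is now between the marks (zoomed at 230, marks at 210 and 267, midpoint 238), about 2.6 mm short. That gives a slope of -0.013, and depth gives -0.015. I turn 8° more and settle.

```bash
python3 -m pendant '[{"dx":0,"dy":0,"dz":0,"yaw":2},{"dx":0,"dy":0,"dz":0,"yaw":2},{"dx":0,"dy":0,"dz":0,"yaw":2},{"dx":0,"dy":0,"dz":0,"yaw":2},{"dx":0,"dy":0,"dz":0,"yaw":0},{"dx":0,"dy":0,"dz":0,"yaw":0},{"dx":0,"dy":0,"dz":0,"yaw":0},{"dx":0,"dy":0,"dz":0,"yaw":0},{"dx":0,"dy":0,"dz":0,"yaw":0},{"dx":0,"dy":0,"dz":0,"yaw":0}]'
python3 look.py 3; python3 slope.py 3
```

```text
clock: 8.78
position: [0.5725, 0.0447, 0.186]
tcp_rot: [[-0.027, 1.0, 0.003], [1.0, 0.027, -0.0], [-0.0, 0.003, -1.0]]
contact_force: [2.0, -4.2, 8.0]
grip_width: 0.224
[ 0.85648809 -4.33665986  7.81316553]
top 3 493 [0.00018662 0.00211979 0.16239048] 0.0019297016170142347
side 3 501 [-0.00132694 -0.00074265  0.1638145 ] 0.0006808793080828152
```

View pics/z3.png

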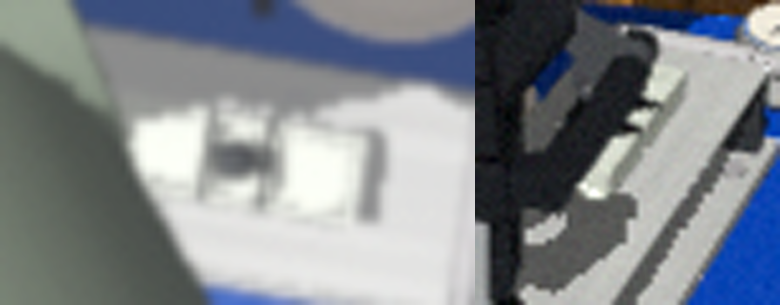

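The ball is at 238, centred between the marks, and the depth slope is about 0.000. The 8 N is a little lower than I'd expect at 8 mm, so I check the knob's actual height for slip.

```bash
python3 - <<'E'
from h import *
s=ctrl.sense();p,d=ctrl.get_image("wrist");cv2.imwrite("pics/w3.png",p)
c=ctrl.calibration("wrist");K=c["K"];T=np.array(c["tool_from_camera"])
m=d>0;v,u=np.nonzero(m);z=d[v,u];P=np.stack([(u-K[0,2])/K[0,0]*z,(v-K[1,2])/K[1,1]*z,z],1)
W=(P@T[:3,:3].T+T[:3,3])@np.array(s["tcp_rot"]).T+s["position"]
r=np.hypot(W[:,0]-.5722,W[:,1]-.0446)
g=(r>.012)&(r<.025)&(u>240)&(u<330)&(v<300)&(W[:,2]>.165)&(W[:,2]<.2)&(p[v,u].max(1)<110)
print(np.histogram(W[g,2],bins=np.arange(.165,.2,.002)),np.median(W[g,2]))
# bias: crate top and base top
b=(p[v,u][:,0].astype(int)-p[v,u][:,2]>80);print("crate",np.median(W[b,2]))
# bar in the gap: points above .2
g=(r<.012)&(u>250)&(u<320);print(np.histogram(W[g,2],bins=np.arange(.2,.235,.002)))
for n in("top","side"):pass
E
```

```text
(array([  0,   0,   0,   0,  24, 273, 983,  32,  41,  63,  53,  51,  61,
        85,  94, 101,  95]), array([0.165, 0.167, 0.169, 0.171, 0.173, 0.175, 0.177, 0.179, 0.181,
       0.183, 0.185, 0.187, 0.189, 0.191, 0.193, 0.195, 0.197, 0.199])) 0.17800497167309723
crate 0.10951396455872783
(array([   0,    0,    0,    0,    0,   28, 1436,  506,   12,   33,   39,
        208,   20,   13,   25,   46,   17]), array([0.2  , 0.202, 0.204, 0.206, 0.208, 0.21 , 0.212, 0.214, 0.216,
       0.218, 0.22 , 0.222, 0.224, 0.226, 0.228, 0.23 , 0.232, 0.234]))
```

View pics/w3.png

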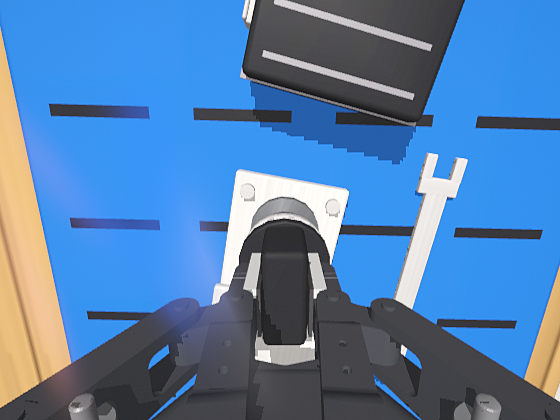

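The flange top is now at 0.178 (was 0.187) and the bar top at 0.2135 (was 0.222). So the knob is pressed about 8.5 mm with no slip. The fingers clasp the bar at (285,285) and the case and spanner haven't moved. Handing in.

```bash
python3 - <<'E'
from station import ctrl
print(ctrl.sense()["clock"],ctrl.job_done())
E
```

```text
the job is handed in; nothing more can be done
8.9333 None
```

The shelf reads level, and I handed the job in at 8.9 s with the gripper still holding the knob pressed down. The hand-in reports no verdict.

I gripped the knob's bar with 60 N, pushed it down about 8.5 mm and turned it 78° clockwise. The clutch bit during the first 35°, and the slope went from about -0.10 to level.

**Last checks:**
- **Level:** the ball sits midway between the marks in the top view. Fitting the shelf's slope from depth gives 0.000 (top camera) and -0.001 rad (side camera).
- **Press:** the flange and bar tops both measure about 8.5 mm lower than at the start, matching the tool's travel, so the grip did not slip.
- **Bystanders:** the case and spanner showed no sign of having moved. I did not check the saucer and gauge head separately, but nothing came near them.

**Loose end:** the wrist force at the end was about 8 N, slightly below the roughly 10 N the spring figures suggest at that depth. The measured knob height agreed with the press, so I went by that.

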